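Open the chuck guard of the yellow bench lathe

ROBOT

A 6-joint arm with a two-finger parallel gripper is mounted at the origin on a cart in front of the work surface, level with it; the furniture and walls round the work are solid. World frame = base frame: x ahead of the robot, y to its left, z up, the work surface at z = 0. Lengths are in mm, angles in rad, forces in N, time in s.
With the tool pointing down it reaches from about 275 to 975 mm from the base axis. Payload 8.4 kg.
Tool frame: the origin (TCP) lies midway between the tips of the shut fingers; the grasp point (between the pads) lies 19 mm behind it (manip.pinch_z is the distance from the TCP to the grasp point, in mm); z points along the fingers, y is the line along which they close (so a half turn about z gives the same grasp; the last joint's range is limited). The gripper opens to 92 mm and grips with 3 to 60 N. Pads are 20 mm wide; open, the fingers measure 128 mm over their backs; the gripper's body (75 mm by 189 mm) begins 69 mm behind the grasp point.
Start: joints at [1.15, 0.353, 1.633, -0, 1.155, -0.002], TCP at [254.164, 570.989, 214.583] pointing down, gripper open.
Joint ranges: [-2.63, 2.63], [-0.92, 2.1], [0.06, 2.66], [-1.3, 4.44], [0, 2.69], [-3.02, 3.02]. Speed limits (rad/s): [2.22, 2.22, 2.79, 3.14, 3.14, 3.14].

INTERFACE

Orientations are given as a unit quaternion [w, x, y, z].
In Python, from rig import manip gives the robot as it stands.
- The arm moves only by the tool servo_tool, never from a script. Its argument "moves" is a list of rows, each an object of numbers: "dx", "dy", "dz": the shift along the world's x, y, z as a fraction of full scale; "rx", "ry", "rz": the turn, a rotation vector about the world's x, y, z as a fraction of full scale; "grip": the closure, from -1 (fully open) to 1 (shut). A call has 1 to 20 rows; each row is the pose to reach, as a shift and turn from the pose commanded when the call began; what a row does not reach only later rows make up. Full scale, the value 1, is 0.5 m for a shift and pi/4 rad for a turn. A row lasts 1/12 s, in which the tool goes at most 41.7 mm and 7.16 degrees, less where a joint would pass 70% of its speed; a pose out of reach is approached as far as the arm can. A call with a number of a shift or a turn outside -1 to 1 is refused whole. A call with a gripper value outside its range is refused whole. The fingers move at their own pace and stop on an object; the grip force is fixed at half the most. Time passes only in rows, so rows that repeat a pose let the fingers close. It gives the time, the measured TCP pose, the force, the opening and the grip force at its end, in the units of the state.
- manip.state(): the state, without advancing time (a new reading comes with each control period).
- manip.snapshot(name): name is "side" or "top"; returns a dict with "frame" (420x560x3 uint8, red, green, blue), "z_map" (420x560 float32, mm along the optical axis (not along the pixel's ray), 0 where there is no reading), "fx", "fy", "cx", "cy" (pixels), "k1" (the pictures are not rectified: a ray, as slopes to the right and down, at radius r is drawn at 1 + k1 r^2 times it, then the intrinsics apply), "world_to_cam" (4x4, takes a point from world to camera coordinates). Camera axes: x right, y up, looking along -z (the intrinsics and any distortion apply to the point x, -y, -z); pixel columns grow to the right and rows downward; lengths in mm; the calibration is good to about 2 mm. A picture is of the moment at which its call begins.
- manip.close_job(): hands the job in; it is judged then, once.
The state is a dict: "time": time; "joint_positions": joint angles; "dq": joint speeds; "joint_efforts": joint torques, N m; "tcp_pos": TCP position; "tcp_rot": TCP orientation; "ft_force": force on the tool from outside, world axes, zero at the start; "moment": the same for the moment, N m; "gripper_width": finger opening in mm; "finger_force": force on a finger pad.
Only numpy, scipy, OpenCV 4.12 (cv2) and the standard library are available. Lean on these libraries where they do the work, as an engineer would, in place of code of your own. Each camera call takes 0.05 s, during which the arm holds its last target. There are 200 camera calls.

TASK

Two small lathe heads stand on the bench, one with a yellow chuck guard and one with a blue one. Lift the yellow guard by its black front handle and swing it up and back past the point where its spring flips over, so that it rests fully open by itself and the chuck can be reached; let go of it, and leave the blue guard shut.

Things in the scene. Friction and masses are not known exactly. Their poses are not given: they have to be found in the camera images.
- yellow_hood (a joint): angle of the yellow guard (300 g, 150 mm wide, clear window) about the hinge line at its rear edge, in rad: 0 shut, 1.88 fully open on its stop, leaning back a little. A spring pulls it shut up to about 1.2 rad; beyond that it pulls it open to the stop, where it stays. Lifting takes about 5 N at the handle at first, less towards 1.2 rad
- yellow_handle (a point): middle of the yellow guard's handle: a level round black bar, 14 mm thick, 100 mm long, parallel to the hinge line (the point's y axis), 55 mm in front of the guard's front face; its ends are held by bent rods. Shut, it is 115 mm above the bench and 70 mm above the base below it; fingers can straddle it from above, one in front and one behind. The point turns with the guard
- yellow_hinge (a point): middle of the yellow guard's hinge line, 115 mm above the bench, fixed to the machine. Its y axis is the hinge line, z is up, -x points to the machine's front. Seen from it, the handle bar at guard angle a (rad) is at x = -170 cos(a) mm, z = 170 sin(a) mm, so it moves on an arc of 170 mm radius
- blue_hood (a joint): angle of the guard of the other machine, the same machine but for its blue guard, in rad: 0 shut. To be left shut

How it is judged:
By the outcome, as a careful person would: the job done as asked, in the order asked, and still so for the second after the job is handed in, with the robot touching nothing.
It also fails if it takes over 35 s, if anything falls off the work surface, if the arm or the gripper's body presses on something with over 40 N, if the wrist force passes 120 N, or if a joint passes its speed limit or range.

## Working session

There is one attempt and no reset: what is moved stays moved. The work goes in short steps, Python scripts to look and compute and a tool call to move; the robot and the scene stay as the last step left them, time stands still between calls to the robot, and variables do not carry over. Pictures are saved under pics/ and viewed, at most 10 in all, crops included, and the job is handed in when it is done.

Besides the shell and the picture viewer there is one more tool, called after ">>>" by a JSON object that holds its "op" and its "data", one argument or row to a line. servo_tool: Moves the arm, as the interface text tells. Shift numbers are shares of 0.5 m and turn numbers shares of pi/4 rad, none past 1 either way. Its arguments: {"type":"object","properties":{"moves":{"type":"array","items":{"type":"object","properties":{"dx":{"type":"number","minimum":-1,"maximum":1},"dy":{"type":"number","minimum":-1,"maximum":1},"dz":{"type":"number","minimum":-1,"maximum":1},"rx":{"type":"number","minimum":-1,"maximum":1},"ry":{"type":"number","minimum":-1,"maximum":1},"rz":{"type":"number","minimum":-1,"maximum":1},"grip":{"type":"number"}}}}},"required":["moves"]}

```bash
mkdir -p pics; cat > h.py <<'E'
import numpy as np, cv2
from rig import manip
def pts(s):
    h,w=s["z_map"].shape
    v,u=np.mgrid[:h,:w].astype(float)
    x=(u-s["cx"])/s["fx"]; y=(v-s["cy"])/s["fy"]
    K=np.eye(3)
    p=cv2.undistortPoints(np.stack([x,y],-1).reshape(-1,1,2),K,np.array([s["k1"],0,0,0,0.])).reshape(h,w,2)
    z=s["z_map"].astype(float)
    c=np.stack([p[...,0]*z,-p[...,1]*z,-z,np.ones_like(z)],-1)
    return (c@np.linalg.inv(np.array(s["world_to_cam"])).T)[...,:3]
E
python3 - <<'E'
from h import *
for n in("top","side"):
    s=manip.snapshot(n); cv2.imwrite(f"pics/{n}0.png",s["frame"][...,::-1]); np.savez(f"{n}0.npz",p=pts(s),f=s["frame"],z=s["z_map"])
    print(n,np.linalg.inv(np.array(s["world_to_cam"])).round(2).tolist(),s["k1"])
print(manip.state())
E
```

```text
top [[0.03, 0.99, -0.16, 431.89], [-1.0, 0.03, 0.01, -23.51], [0.01, 0.16, 0.99, 1046.99], [0.0, 0.0, 0.0, 1.0]] -0.04020909159533706
side [[0.86, 0.28, -0.42, 150.45], [-0.51, 0.48, -0.72, -758.95], [0.01, 0.83, 0.55, 724.55], [0.0, 0.0, 0.0, 1.0]] -0.168808298621805
{'time': 0.1, 'joint_positions': array([ 1.14959323e+00,  3.53581454e-01,  1.63404827e+00, -4.77372544e-06,
        1.15519690e+00, -2.39580930e-03]), 'dq': array([-0.00060606,  0.00022615, -0.00210075,  0.00032493,  0.00083031,
        0.00279144]), 'joint_efforts': array([-1.51730537e-04, -5.94906092e+01, -3.34930336e+01,  6.99646259e-02,
        1.83842797e-02, -4.43291560e-05]), 'tcp_pos': array([253.9884635 , 570.58275265, 213.9420814 ]), 'tcp_rot': array([-1.27567827e-04,  2.07875625e-01,  9.78155071e-01, -6.03656268e-04]), 'ft_force': array([ 0.21264604,  0.92868753, -0.3886151 ]), 'moment': array([0.05314539, 0.02593998, 0.01404167]), 'finger_force': 0.0, 'gripper_width': 91.95295013593734}
```

View pics/top0.png

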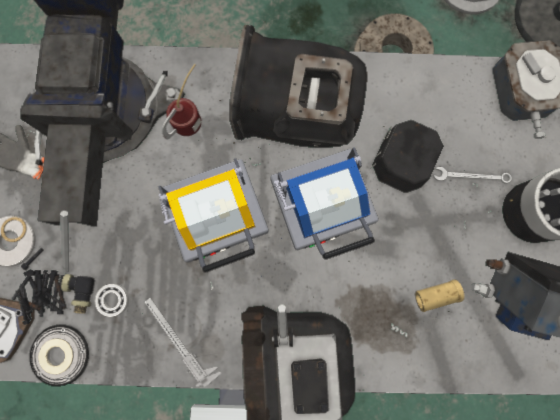

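View pics/side0.png

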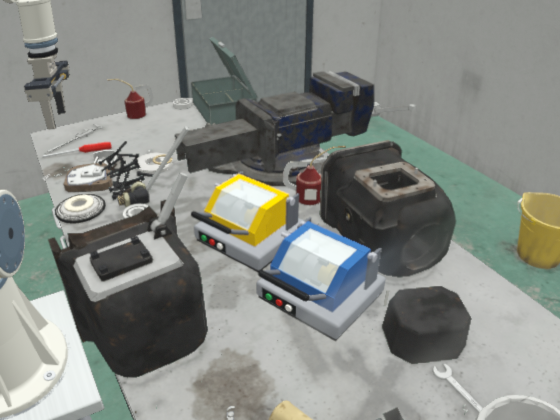

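The top view shows the yellow guard at about (212,210), with its black bar running from (205,266) to (252,253). The blue guard sits to its right at about (328,200). A tall casting at (300,360) lies between the robot and the machines.

```bash
python3 - <<'E'
from h import *
d=np.load("top0.npz");p=d["p"];f=d["f"].astype(int)
dark=f.max(-1)<70
m=dark&(p[...,2]>90)&(p[...,2]<140)
for nm,(u0,u1,v0,v1) in dict(y=(195,262,238,275),b=(312,380,225,260)).items():
    k=np.zeros_like(m);k[v0:v1,u0:u1]=m[v0:v1,u0:u1]
    n,l,st,c=cv2.connectedComponentsWithStats(k.astype(np.uint8));i=1+st[1:,4].argmax()
    q=p[l==i];r=cv2.minAreaRect(q[:,:2].astype(np.float32))
    print(nm,st[i],np.median(q,0).round(1),np.percentile(q[:,2],[5,50,95]).round(0),r,cv2.fitLine(q[:,:2].astype(np.float32),2,0,.01,.01).ravel())
# obstacles: heights in grid around
yel=(f[...,0]>190)&(f[...,1]>140)&(f[...,2]<60); yel[:160]=0;yel[260:]=0;yel[:,:160]=0;yel[:,262:]=0
q=p[yel];print("yellow",q.mean(0),q.min(0),q.max(0),cv2.minAreaRect(q[:,:2].astype(np.float32)))
s=np.load("side0.npz");fs=s["f"].astype(int)
yel=(fs[...,0]>190)&(fs[...,1]>140)&(fs[...,2]<60);yel[:,300:]=0;q=s["p"][yel];print("side",q.mean(0),q.min(0),q.max(0))
for X in range(750,100,-40):
    print(X,[int(np.percentile(z,95)) if len(z:=p[(abs(p[...,0]-X)<20)&(abs(p[...,1]-Y)<20)&(d["z"]>0)][:,2]) else -1 for Y in range(440,-320,-40)])
E
```

```text
y [203 249  52  23 323] [468.3  77.3 120.1] [117. 120. 123.] ((468.5937194824219, 77.00282287597656), (13.467206954956055, 110.58467864990234), 21.37771987915039) [ 3.7659043e-01 -9.2637986e-01  4.6835721e+02  7.7017662e+01]
b [323 237  51  22 315] [ 500.  -167.4  120. ] [117. 120. 123.] ((500.3895568847656, -167.8629150390625), (12.531217575073242, 111.14404296875), 21.124244689941406) [ 3.5537753e-01 -9.3472284e-01  5.0036536e+02 -1.6758186e+02]
yellow [599.88875297 130.75069604 129.85232312] [431.88618738 -23.50542252  85.81810302] [ 656.41302155  209.59928956 1046.98538043] ((516.3572387695312, 94.39207458496094), (248.767822265625, 149.18211364746094), 23.428749084472656)
side [575.32833167  86.06901698 119.36599677] [ 150.45313342 -758.94770534    6.24901655] [710.69913812 385.28045963 724.5533143 ]
750 [195, 195, 194, 185, 4, 104, 60, 2, 2, 190, 176, 178, 211, 212, 212, 210, 151, 29, 76]
710 [150, 150, 148, 18, 2, 2, 2, 2, 2, 44, 2, 161, 174, 179, 184, 180, 123, 74, 76]
670 [150, 150, 148, 2, 2, 2, 40, 45, 46, 127, 45, 44, 47, 129, 131, 131, 129, 59, 75]
630 [150, 150, 149, 2,
[... 383 characters left out ...]
2, 2, 121, 117, 2, 1, 1]
430 [40, 35, 3, 2, 3, 2, 2, 2, 118, 2, 2, 2, 2, 2, 2, 2, 2, 2, 2]
390 [40, 38, 19, 19, 3, 2, 2, 2, 2, 2, 167, 218, 306, 2, 2, 2, 2, 2, 2]
350 [55, 39, 19, 18, 3, 5, 2, 2, 2, 2, 223, 223, 280, 208, 208, 196, 2, 2, 4]
310 [18, 11, 2, 2, 2, 5, 6, 2, 2, 2, 219, 218, 230, 220, 213, 199, 2, 2, 2]
270 [26, 17, 2, 2, 2, 2, 7, 9, 2, 2, 214, 214, 222, 227, 228, 200, 3, 2, 1]
230 [26, 17, 2, 2, 2, 2, 2, 10, 10, 2, 213, 214, 220, 227, 229, 202, 1, 2, 2]
190 [17, 10, 2, 2, 2, 2, 1, 5, 8, 2, 217, 220, 211, 228, 221, 209, 3, 2, 1]
150 [-1, -1, -1, -1, -1, -1, -1, 1, 1, 1, 1, -1, -1, -1, -1, -1, -1, -1, -1]
110 [-1, -1, -1, -1, -1, -1, -1, 1, 1, 0, 2, -1, -1, -1, -1, -1, -1, -1, -1]
```

```bash
python3 - <<'E'
from h import *
for n in("top","side"):
    d=np.load(n+"0.npz");p=d["p"];v=(d["z"]>0)
    for zl in(150,235):
      for X in range(440,340,-10):
        q=p[v&(p[...,2]>zl)&(p[...,2]<400)&(abs(p[...,0]-X)<5)&(p[...,1]>-220)&(p[...,1]<200)]
        if len(q): print(n,zl,X,len(q),q[:,1].min().round(),q[:,1].max().round(),q[:,2].max().round())
d=np.load("top0.npz");p=d["p"];f=d["f"].astype(int)
yel=(f[...,0]>190)&(f[...,1]>140)&(f[...,2]<60)&(d["z"]>0)&(p[...,2]>100)&(p[...,2]<140); yel[:160]=0;yel[260:]=0;yel[:,:160]=0;yel[:,262:]=0
print(cv2.minAreaRect(p[yel][:,:2].astype(np.float32)))
E
```

```text
top 150 390 35 -38.0 -25.0 307.0
top 150 380 55 -40.0 -25.0 310.0
top 150 370 229 -125.0 40.0 300.0
top 150 360 577 -151.0 38.0 288.0
top 150 350 603 -160.0 39.0 268.0
top 235 390 35 -38.0 -25.0 307.0
top 235 380 55 -40.0 -25.0 310.0
top 235 370 49 -40.0 -25.0 300.0
top 235 360 51 -41.0 -27.0 288.0
top 235 350 49 -43.0 -27.0 268.0
side 150 390 32 -42.0 -30.0 308.0
side 150 380 100 -44.0 5.0 309.0
side 150 370 186 -128.0 39.0 297.0
side 150 360 393 -155.0 38.0 284.0
side 150 350 469 -165.0 -12.0 269.0
side 235 390 32 -42.0 -30.0 308.0
side 235 380 95 -44.0 -27.0 309.0
side 235 370 100 -44.0 -30.0 297.0
side 235 360 99 -45.0 -31.0 284.0
side 235 350 91 -46.0 -31.0 269.0
((592.1801147460938, 127.67190551757812), (81.18990325927734, 149.21060180664062), 22.24465560913086)
```

>>> {"op": "servo_tool", "data": {
  "moves": [
    {"dz":0.08,"grip":0.1},
    {"dx":0.1,"dy":-0.1,"dz":0.2,"rz":-0.2,"grip":0.1},
    {"dx":0.4,"dy":-0.98,"dz":0.2,"rz":-0.98,"grip":0.1},
    {"dx":0.4,"dy":-0.98,"dz":0.2,"rz":-0.98,"grip":0.1},
    {"dx":0.4,"dy":-0.98,"dz":0.2,"rz":-0.98,"grip":0.1},
    {"dx":0.4,"dy":-0.98,"dz":0.2,"rz":-0.98,"grip":0.1},
    {"dx":0.4,"dy":-0.98,"dz":0.2,"rz":-0.98,"grip":0.1},
    {"dx":0.4,"dy":-0.98,"dz":0.2,"rz":-0.98,"grip":0.1},
    {"dx":0.4,"dy":-0.98,"dz":0.2,"rz":-0.98,"grip":0.1},
    {"dx":0.4,"dy":-0.98,"dz":0.2,"rz":-0.98,"grip":0.1},
    {"dx":0.4,"dy":-0.98,"dz":0.2,"rz":-0.98,"grip":0.1},
    {"dx":0.4,"dy":-0.98,"dz":0.2,"rz":-0.98,"grip":0.1},
    {"dx":0.4,"dy":-0.98,"dz":0.2,"rz":-0.98,"grip":0.1},
    {"dx":0.4,"dy":-0.98,"dz":0.2,"rz":-0.98,"grip":0.1},
    {"dx":0.4,"dy":-0.98,"dz":0.2,"rz":-0.98,"grip":0.1},
    {"dx":0.4,"dy":-0.98,"dz":0.2,"rz":-0.98,"grip":0.1},
    {"dx":0.4,"dy":-0.98,"dz":0.2,"rz":-0.98,"grip":0.1},
    {"dx":0.4,"dy":-0.98,"dz":0.2,"rz":-0.98,"grip":0.1}
  ]
}}

```text
validation failed for argument at $.mo...
```

>>> {"op": "servo_tool", "data": {
  "moves": [
    {"dx":0,"dy":0,"dz":0.08,"rx":0,"ry":0,"rz":0,"grip":0.1}
  ]
}}

```text
time: 0.18
tcp_pos: [252.4, 567.0, 247.3]
tcp_rot: [-0.001, 0.208, 0.978, -0.006]
ft_force: [-0.3, 0.3, -0.3]
gripper_width: 86.9
finger_force: 0.0
```

>>> {"op": "servo_tool", "data": {
  "moves": [
    {"dx":0.47,"dy":-0.968,"dz":0.04,"rx":0,"ry":0,"rz":-0.973,"grip":0.1},
    {"dx":0.47,"dy":-0.968,"dz":0.04,"rx":0,"ry":0,"rz":-0.973,"grip":0.1},
    {"dx":0.47,"dy":-0.968,"dz":0.04,"rx":0,"ry":0,"rz":-0.973,"grip":0.1},
    {"dx":0.47,"dy":-0.968,"dz":0.04,"rx":0,"ry":0,"rz":-0.973,"grip":0.1},
    {"dx":0.47,"dy":-0.968,"dz":0.04,"rx":0,"ry":0,"rz":-0.973,"grip":0.1},
    {"dx":0.47,"dy":-0.968,"dz":0.04,"rx":0,"ry":0,"rz":-0.973,"grip":0.1},
    {"dx":0.47,"dy":-0.968,"dz":0.04,"rx":0,"ry":0,"rz":-0.973,"grip":0.1},
    {"dx":0.47,"dy":-0.968,"dz":0.04,"rx":0,"ry":0,"rz":-0.973,"grip":0.1},
    {"dx":0.47,"dy":-0.968,"dz":0.04,"rx":0,"ry":0,"rz":-0.973,"grip":0.1},
    {"dx":0.47,"dy":-0.968,"dz":0.04,"rx":0,"ry":0,"rz":-0.973,"grip":0.1},
    {"dx":0.47,"dy":-0.968,"dz":0.04,"rx":0,"ry":0,"rz":-0.973,"grip":0.1},
    {"dx":0.47,"dy":-0.968,"dz":0.04,"rx":0,"ry":0,"rz":-0.973,"grip":0.1},
    {"dx":0.47,"dy":-0.968,"dz":0.04,"rx":0,"ry":0,"rz":-0.973,"grip":0.1},
    {"dx":0.47,"dy":-0.968,"dz":0.04,"rx":0,"ry":0,"rz":-0.973,"grip":0.1},
    {"dx":0.47,"dy":-0.968,"dz":0.04,"rx":0,"ry":0,"rz":-0.973,"grip":0.1},
    {"dx":0.47,"dy":-0.968,"dz":0.04,"rx":0,"ry":0,"rz":-0.973,"grip":0.1},
    {"dx":0.47,"dy":-0.968,"dz":0.04,"rx":0,"ry":0,"rz":-0.973,"grip":0.1},
    {"dx":0.47,"dy":-0.968,"dz":0.04,"rx":0,"ry":0,"rz":-0.973,"grip":0.1}
  ]
}}

```text
time: 1.68
tcp_pos: [488.6, 88.1, 274.4]
tcp_rot: [-0.0, 0.557, 0.831, -0.0]
ft_force: [-0.2, -0.1, -0.1]
gripper_width: 41.4
finger_force: 0.0
```

>>> {"op": "servo_tool", "data": {
  "moves": [
    {"dx":0.008,"dy":0,"dz":0,"rx":-0.126,"ry":0.309,"rz":0,"grip":0.1},
    {"dx":0.008,"dy":0,"dz":-0.06,"rx":-0.126,"ry":0.309,"rz":0,"grip":0.1},
    {"dx":0.008,"dy":0,"dz":-0.123,"rx":-0.126,"ry":0.309,"rz":0,"grip":0.1},
    {"dx":0.008,"dy":0,"dz":-0.123,"rx":-0.126,"ry":0.309,"rz":0,"grip":0.1},
    {"dx":0.008,"dy":0,"dz":-0.123,"rx":-0.126,"ry":0.309,"rz":0,"grip":0.1}
  ]
}}

```text
time: 2.1
tcp_pos: [491.9, 87.7, 212.0]
tcp_rot: [-0.074, 0.552, 0.823, -0.11]
ft_force: [-0.4, -0.2, 0.5]
gripper_width: 40.9
finger_force: 0.0
```

```bash
python3 - <<'E'
from h import *
from scipy.spatial.transform import Rotation as R
s=manip.snapshot("side"); cv2.imwrite("pics/side1.png",cv2.resize(s["frame"][60:340,120:440,::-1],None,fx=2,fy=2))
t=manip.state();q=t["tcp_rot"];print(t["tcp_pos"],t["joint_positions"],R.from_quat([*q[1:],q[0]]).as_matrix().round(3))
E
```

```text
[492.68817758  87.66099385 213.68246405] [ 0.20661294  0.31478691  1.71967919 -0.04769884  1.36548863 -0.16675892] [[-0.379  0.894 -0.24 ]
 [ 0.925  0.366 -0.098]
 [ 0.    -0.259 -0.966]]
```

View pics/side1.png

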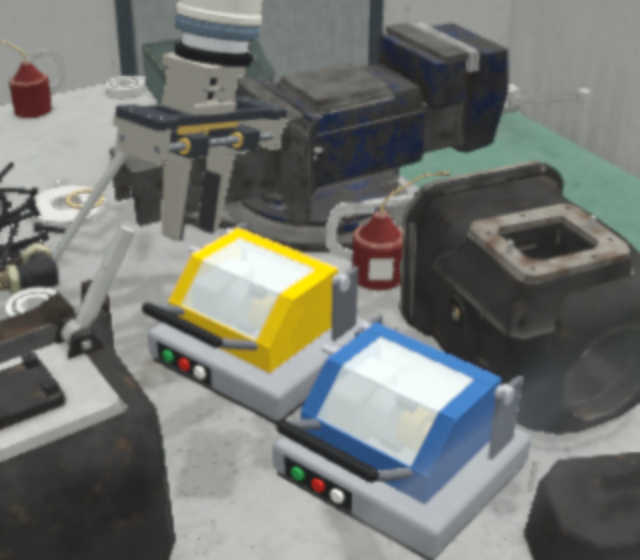

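The gripper, near (210,190) in the crop, hangs above and behind the black bar, which runs from (150,310) to (250,348). It is tilted as planned. The next move goes down along the tool axis, closes, and checks.

>>> {"op": "servo_tool", "data": {
  "moves": [
    {"dx":-0.015,"dy":-0.006,"dz":-0.06,"rx":0,"ry":0,"rz":0,"grip":0.1},
    {"dx":-0.03,"dy":-0.012,"dz":-0.12,"rx":0,"ry":0,"rz":0,"grip":0.1},
    {"dx":-0.043,"dy":-0.018,"dz":-0.17,"rx":0,"ry":0,"rz":0,"grip":0.1},
    {"dx":-0.05,"dy":-0.022,"dz":-0.205,"rx":0,"ry":0,"rz":0,"grip":0.1},
    {"dx":-0.057,"dy":-0.025,"dz":-0.233,"rx":0,"ry":0,"rz":0,"grip":0.1},
    {"dx":-0.057,"dy":-0.025,"dz":-0.233,"rx":0,"ry":0,"rz":0,"grip":0.1},
    {"dx":-0.057,"dy":-0.025,"dz":-0.233,"rx":0,"ry":0,"rz":0,"grip":0.1}
  ]
}}

```text
time: 2.73
tcp_pos: [465.3, 74.7, 98.5]
tcp_rot: [-0.072, 0.553, 0.823, -0.107]
ft_force: [0.1, -0.3, 1.1]
gripper_width: 41.3
finger_force: 0.0
```

>>> {"op": "servo_tool", "data": {
  "moves": [
    {"dx":0,"dy":0,"dz":0,"rx":0,"ry":0,"rz":0,"grip":1},
    {"dx":0,"dy":0,"dz":0,"rx":0,"ry":0,"rz":0,"grip":1},
    {"dx":0,"dy":0,"dz":0,"rx":0,"ry":0,"rz":0,"grip":1},
    {"dx":0,"dy":0,"dz":0,"rx":0,"ry":0,"rz":0,"grip":1},
    {"dx":0,"dy":0,"dz":0,"rx":0,"ry":0,"rz":0,"grip":1},
    {"dx":0,"dy":0,"dz":0,"rx":0,"ry":0,"rz":0,"grip":1}
  ]
}}

```text
time: 3.23
tcp_pos: [465.3, 74.7, 97.1]
tcp_rot: [-0.073, 0.553, 0.823, -0.108]
ft_force: [1.0, 0.5, 6.3]
gripper_width: 12.8
finger_force: 30.0
```

>>> {"op": "servo_tool", "data": {
  "moves": [
    {"dx":0.001,"dy":0,"dz":0.024,"rx":0,"ry":0,"rz":0,"grip":1},
    {"dx":0.003,"dy":0.001,"dz":0.047,"rx":0,"ry":0,"rz":0,"grip":1},
    {"dx":0.007,"dy":0.003,"dz":0.071,"rx":0,"ry":0,"rz":0,"grip":1},
    {"dx":0.012,"dy":0.005,"dz":0.094,"rx":0,"ry":0,"rz":0,"grip":1},
    {"dx":0.019,"dy":0.008,"dz":0.117,"rx":0,"ry":0,"rz":0,"grip":1},
    {"dx":0.027,"dy":0.011,"dz":0.139,"rx":0,"ry":0,"rz":0,"grip":1},
    {"dx":0.039,"dy":0.016,"dz":0.163,"rx":0,"ry":0,"rz":0,"grip":1},
    {"dx":0.039,"dy":0.016,"dz":0.163,"rx":0,"ry":0,"rz":0,"grip":1}
  ]
}}

```text
time: 3.9
tcp_pos: [484.4, 82.4, 179.7]
tcp_rot: [-0.073, 0.553, 0.823, -0.109]
ft_force: [-2.2, -2.4, -3.5]
gripper_width: 13.1
finger_force: 30.0
```

>>> {"op": "servo_tool", "data": {
  "moves": [
    {"dx":0.013,"dy":0.005,"dz":0.023,"rx":0,"ry":0,"rz":0,"grip":1},
    {"dx":0.028,"dy":0.011,"dz":0.045,"rx":0,"ry":0,"rz":0,"grip":1},
    {"dx":0.044,"dy":0.018,"dz":0.066,"rx":0,"ry":0,"rz":0,"grip":1},
    {"dx":0.061,"dy":0.025,"dz":0.086,"rx":0,"ry":0,"rz":0,"grip":1},
    {"dx":0.081,"dy":0.033,"dz":0.103,"rx":0,"ry":0,"rz":0,"grip":1},
    {"dx":0.101,"dy":0.041,"dz":0.119,"rx":0,"ry":0,"rz":0,"grip":1},
    {"dx":0.122,"dy":0.05,"dz":0.134,"rx":0,"ry":0,"rz":0,"grip":1},
    {"dx":0.145,"dy":0.059,"dz":0.146,"rx":0,"ry":0,"rz":0,"grip":1},
    {"dx":0.145,"dy":0.059,"dz":0.146,"rx":0,"ry":0,"rz":0,"grip":1}
  ]
}}

```text
time: 4.65
tcp_pos: [554.4, 110.7, 255.3]
tcp_rot: [-0.075, 0.553, 0.823, -0.111]
ft_force: [-17.7, -7.2, 33.4]
gripper_width: 12.9
finger_force: 30.0
```

>>> {"op": "servo_tool", "data": {
  "moves": [
    {"dx":-0.004,"dy":-0.002,"dz":0.011,"rx":0,"ry":0,"rz":0,"grip":1},
    {"dx":0.02,"dy":0.008,"dz":0.022,"rx":0,"ry":0,"rz":0,"grip":1},
    {"dx":0.044,"dy":0.018,"dz":0.03,"rx":0,"ry":0,"rz":0,"grip":1},
    {"dx":0.07,"dy":0.028,"dz":0.037,"rx":0,"ry":0,"rz":0,"grip":1},
    {"dx":0.07,"dy":0.028,"dz":0.037,"rx":0,"ry":0,"rz":0,"grip":1}
  ]
}}

```text
time: 5.07
tcp_pos: [592.8, 126.2, 270.6]
tcp_rot: [-0.073, 0.553, 0.823, -0.108]
ft_force: [-2.2, -2.2, 8.6]
gripper_width: 12.8
finger_force: 30.0
```

>>> {"op": "servo_tool", "data": {
  "moves": [
    {"dx":0.026,"dy":0.011,"dz":0.005,"rx":0,"ry":0,"rz":0,"grip":1},
    {"dx":0.052,"dy":0.021,"dz":0.008,"rx":0,"ry":0,"rz":0,"grip":1},
    {"dx":0.078,"dy":0.032,"dz":0.008,"rx":0,"ry":0,"rz":0,"grip":1},
    {"dx":0.104,"dy":0.042,"dz":0.005,"rx":0,"ry":0,"rz":0,"grip":1},
    {"dx":0.104,"dy":0.042,"dz":0.005,"rx":0,"ry":0,"rz":0,"grip":1}
  ]
}}

```text
time: 5.48
tcp_pos: [645.6, 147.5, 271.9]
tcp_rot: [-0.072, 0.553, 0.823, -0.108]
ft_force: [2.2, -0.2, 4.7]
gripper_width: 13.3
finger_force: 30.0
```

>>> {"op": "servo_tool", "data": {
  "moves": [
    {"dx":0.019,"dy":0.008,"dz":-0.003,"rx":0,"ry":0,"rz":0,"grip":1},
    {"dx":0.037,"dy":0.015,"dz":-0.008,"rx":0,"ry":0,"rz":0,"grip":1},
    {"dx":0.037,"dy":0.015,"dz":-0.008,"rx":0,"ry":0,"rz":0,"grip":1},
    {"dx":0.037,"dy":0.015,"dz":-0.008,"rx":0,"ry":0,"rz":0,"grip":-0.2},
    {"dx":0.037,"dy":0.015,"dz":-0.008,"rx":0,"ry":0,"rz":0,"grip":-0.2},
    {"dx":0.037,"dy":0.015,"dz":-0.008,"rx":0,"ry":0,"rz":0,"grip":-0.2},
    {"dx":0.037,"dy":0.015,"dz":-0.008,"rx":0,"ry":0,"rz":0,"grip":-0.2},
    {"dx":0.037,"dy":0.015,"dz":-0.008,"rx":0,"ry":0,"rz":0,"grip":-0.2},
    {"dx":0.037,"dy":0.015,"dz":-0.008,"rx":0,"ry":0,"rz":0,"grip":-0.2}
  ]
}}

```text
time: 6.23
tcp_pos: [661.5, 154.5, 268.2]
tcp_rot: [-0.073, 0.553, 0.823, -0.109]
ft_force: [0.2, 1.0, 0.8]
gripper_width: 51.0
finger_force: 0.0
```

>>> {"op": "servo_tool", "data": {
  "moves": [
    {"dx":0.008,"dy":0.003,"dz":0.03,"rx":0,"ry":0,"rz":0,"grip":-0.2},
    {"dx":0.02,"dy":0.008,"dz":0.08,"rx":0,"ry":0,"rz":0,"grip":-0.2},
    {"dx":0.035,"dy":0.014,"dz":0.14,"rx":0,"ry":0,"rz":0,"grip":-0.2},
    {"dx":0.04,"dy":0.016,"dz":0.2,"rx":0,"ry":0,"rz":0,"grip":-0.2},
    {"dx":-0.02,"dy":0.016,"dz":0.22,"rx":0,"ry":0,"rz":0,"grip":-0.2},
    {"dx":-0.1,"dy":0.016,"dz":0.22,"rx":0,"ry":0,"rz":0,"grip":-0.2},
    {"dx":-0.18,"dy":0.016,"dz":0.22,"rx":0,"ry":0,"rz":0,"grip":-0.2},
    {"dx":-0.26,"dy":0.016,"dz":0.22,"rx":0,"ry":0,"rz":0,"grip":-0.2},
    {"dx":-0.34,"dy":0.016,"dz":0.22,"rx":0,"ry":0,"rz":0,"grip":-0.2},
    {"dx":-0.34,"dy":0.016,"dz":0.22,"rx":0,"ry":0,"rz":0,"grip":-0.2},
    {"dx":-0.34,"dy":0.016,"dz":0.22,"rx":0,"ry":0,"rz":0,"grip":-0.2}
  ]
}}

```text
time: 7.15
tcp_pos: [490.4, 162.5, 379.1]
tcp_rot: [-0.073, 0.552, 0.823, -0.108]
ft_force: [-0.1, -0.1, -0.5]
gripper_width: 55.2
finger_force: 0.0
```

```bash
python3 - <<'E'
from h import *
s=manip.snapshot("side"); cv2.imwrite("pics/side2.png",cv2.resize(s["frame"][40:340,120:440,::-1],None,fx=1.8,fy=1.8))
p=pts(s);f=s["frame"].astype(int)
m=(f.max(-1)<70)&(p[...,2]>225)&(p[...,2]<300)&(np.hypot(p[...,0]-674,p[...,1]-160)<70)
print(m.sum(),np.median(p[m],0),manip.state()["tcp_pos"])
E
```

```text
247 [673.37949317 150.91885625 280.53889416] [492.00376065 162.62288279 378.95562686]
```

View pics/side2.png

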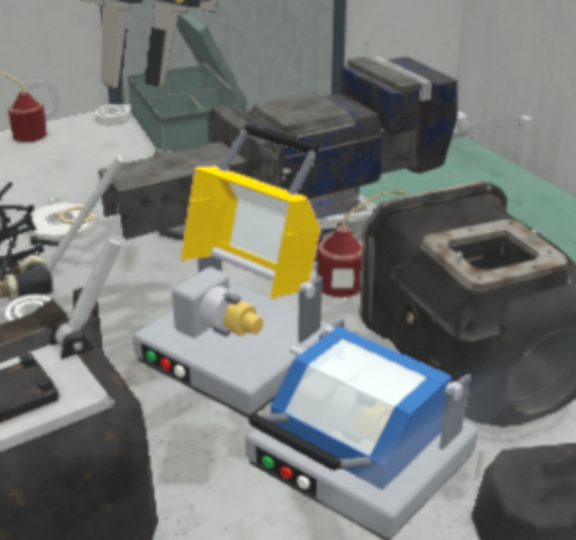

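The yellow guard stands open, with its bar at about (280,140) in the crop. That measures about (673,151,281) mm, where the full-open stop should put it. The chuck is exposed, the blue guard is shut and the gripper is clear.

```bash
python3 -c "
from rig import manip
print(manip.close_job())"
```

```text
the job is handed in; nothing more can be done
None
```

The yellow guard is fully open and resting on its stop by itself, released; the blue guard is still shut, the arm is clear of everything, and the job was handed in at about 7 s.

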